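# Secure the panel carrier and start the inspection cycle

## Task

Get the inspection station going, using your fingertips only to press: push the square-headed hold-down plunger beside the panel carrier fully down, and then the round-headed one. Next press down the raised half of the rocker switch until it has tipped right over, and last press the small round start button all the way in and let it come back out. Do not press anything out of that order, leave the big mushroom-headed stop button unpressed, and do not lift or shift the carrier or disturb the loose things standing around.

Things in the scene. Friction and masses are not known exactly. Their poses are not given: they have to be found in the camera images.
- fixture: Aluminium fixture plate 220 x 220 x 20 mm, fixed to the table; origin at the centre of its underside, z up. A steel nest block on its middle (110 x 90 mm, top 35 mm above the table) carries the panel carrier; the two hold-down plungers stand 75 mm to either side of the centre along the plate's y axis (which is on which side varies).
- square_plunger (a joint): Travel of the square-headed hold-down plunger in m: 0 is fully up, 0.012 fully down (starts between 0 and 0.002). It slides straight down against about 4 N of friction and stays where it is left, no spring. Under its head is a square steel flange, 46 mm wide, that comes down to 2 mm above the carrier's edge.
- square_top (a point): Centre of the top face of the square plunger's black head (28 x 28 mm, 18 mm tall above the flange); the point moves with the plunger and is 83 mm above the table when fully up, 71 mm when fully down.
- round_plunger (a joint): Travel of the round-headed hold-down plunger in m: 0 fully up, 0.012 fully down (starts between 0 and 0.002); same 4 N friction, stays where it is left. Its flange is a steel disc 48 mm across.
- round_top (a point): Centre of the top face of the round plunger's black head (30 mm diameter, 18 mm tall above the flange); 83 mm above the table when fully up, 71 mm when fully down; moves with it.
- rocker_box: Round grey pedestal (72 mm diameter, 22 mm tall) on the white control console (100 x 280 x 25 mm), which carries three such pedestals in a row 90 mm apart, in varying order; this one carries the rocker switch. Origin at the centre of its underside, 25 mm above the table. Its x axis points, level, from the pivot to the raised half of the rocker.
- rocker_pivot (a point): Centre of the rocker switch, on its hinge axis, 61 mm above the table, fixed. The rocker is a flat black paddle 56 mm long (along the pedestal's x), 28 mm wide, 8 mm thick, hinged at its middle across its length between two small cheeks (20 mm long, tops 4 mm above the pivot).
- rocker (a joint): Tilt of the rocker in rad: at 0 (off) the +x half stands up at 0.22 rad above level and the -x half is down; at 0.44 (on) the +x half is fully down at 0.22 rad below level. Starts between 0 and 0.05. Pressing about 20 mm from the pivot takes about 3 N; it stays where it is left, no spring.
- start (a joint): Travel of the start button in m: 0 out, 0.006 fully in. Spring return; about 1.5 N to begin, 5 N fully in.
- start_top (a point): Centre of the top face of the start button: a flat round black button 26 mm across in a 42 mm grey collar, on its own console pedestal. 69 mm above the table when out; the collar's top is 59 mm above the table.
- stop (a joint): Travel of the stop button in m: 0 out, 0.006 in; spring return. It must not be pressed.
- stop_top (a point): Centre of the top of the stop button: black mushroom head 44 mm across on its own console pedestal, top 83 mm above the table.
- carrier: Loose grey panel carrier, 90 x 112 x 10 mm, 0.25 kg, with a dark panel inlaid and a small upright grip tab (10 x 30 x 14 mm) on top near its -x edge; lies on the nest block between the plungers. Origin at the centre of its underside, 35 mm above the table. Must stay where it is.
- lens_cap: Loose white disc, 36 mm diameter, 12 mm tall, lying on the fixture plate; origin at its underside. Bystander.
- lens: Loose dark steel camera lens, 36 mm diameter, 60 mm tall, standing on the fixture plate; origin at its underside. Bystander.
- gauge_pin: Loose steel pin, 20 mm diameter, 45 mm tall, standing on the table between fixture and console; origin at its underside. Bystander.
- jar: Loose closed jar, 56 mm diameter, 70 mm tall, at the back; origin at its underside. Bystander.
- driver: Loose screwdriver, 160 mm long, lying at the back. Bystander.
- gauge_block: Loose steel block 30 x 60 x 20 mm at the back; origin at its underside. Bystander.

How it is judged:
By the outcome, as a careful person would: the job done as asked, in the order asked, and still so for the second after the job is handed in, with the robot touching nothing.
It also fails if it takes over 51 s, if anything falls off the work surface, if the arm or the gripper's body presses on something with over 40 N, if the wrist force passes 120 N, or if a joint passes its speed limit or range.

## Robot

A 6-joint arm with a two-finger parallel gripper is mounted at the origin on the work surface. World frame = base frame: x ahead of the robot, y to its left, z up, the work surface at z = 0. Lengths are in m, angles in degrees, forces in N, time in s.
With the tool pointing down it reaches from about 0.35 to 0.875 m from the base axis. Payload 4.2 kg.
Tool frame: the origin (TCP) lies midway between the tips of the shut fingers; the grasp point (between the pads) lies 19 mm behind it; y points along the fingers, x is the direction in which the jaws open and shut, and the axes are right-handed (so a half turn about y gives the same grasp; the last joint's range is limited). The gripper opens to 87 mm and grips with 3 to 60 N. Pads are 19 mm wide; open, the fingers measure 117 mm over their backs; the gripper's body (75 mm by 190 mm) begins 51 mm behind the grasp point.
Start: joints at [-56.918, 22.042, 0.453, 0, -68.411, -14.817], TCP at [0.196, -0.593, 0.223] pointing down, gripper open.
Joint ranges: [-179.83, 179.83], [-69.29, 118.12], [-61.27, 80.66], [-181.25, 117.63], [-171.15, -9.14], [-177.46, 177.46]. Speed limits (degrees/s): [159.86, 159.86, 180, 180, 180, 180].

## Interface

Orientations are given as a 3x3 rotation matrix whose columns are the frame's x, y, z axes.
In Python, from station import * gives the robot as it stands.
- The arm moves only by the tool jog_arm, never from a script. Its argument "series" is a list of rows, each a list of 3 entries, a list of its own where there are three numbers: the shift along the tool's x, y, z in m, then the turn, a rotation vector about the tool's x, y, z in degrees, then the finger opening in m, from 0 to 0.087. A call has 1 to 10 rows; each row shifts and turns the commanded pose from where the row before left it, along the tool's axes as they then stand; what a row does not reach is not made up. A row lasts 1/8 s, in which the tool goes at most 62.5 mm and 10.7 degrees, less where a joint would pass 70% of its speed; a pose out of reach is approached as far as the arm can. A call is refused whole if a number of a shift passes 0.0625 or a number of a turn 10.7, either way. A call with a gripper value outside its range is refused whole. The fingers move at their own pace and stop on an object; the grip force is fixed at half the most. Time passes only in rows, so rows that do not move let the fingers close. It gives the time, the measured TCP pose, the force and the opening at its end, in the units of the state.
- sense(): the state, without advancing time (a new reading comes with each control period).
- capture(name): name is "scene" or "top" or "wrist"; returns the picture (400x640x3 uint8, red, green, blue); there is no depth.
- camera_info(name): a dict with "fx", "fy", "cx", "cy" (pixels), "rvec" (rotation vector, rad) and "tvec" (3), from world to camera coordinates, as OpenCV has them. Camera axes: x right, y down, z forward; pixel columns grow to the right and rows downward; lengths in m; the calibration is good to about 2 mm. A picture is of the moment at which its call begins: read the wrist's pose just before it. camera_info takes no time and is no camera call; for the wrist camera it gives the pose at the moment of the call.
- finish_job(): hands the job in, once; it reports no verdict.
The state is a dict: "time_s": time; "joints": joint angles; "joint_velocities": joint speeds; "effort": joint torques, N m; "tcp_pos": TCP position; "ee_rot": TCP orientation; "wrist_force": force on the tool from outside, world axes, zero at the start; "moment": the same for the moment, N m; "gripper_width": opening from 0.0 (shut) to 1.0 (fully open).
Only numpy, scipy, OpenCV 4.12 (cv2) and the standard library are available. Lean on these libraries where they do the work, as an engineer would, in place of code of your own. Each camera call takes 0.05 s, during which the arm holds its last target. There are 200 camera calls.

## Working session

There is one attempt and no reset: what is moved stays moved. The work goes in short steps, Python scripts to look and compute and a tool call to move; the robot and the scene stay as the last step left them, time stands still between calls to the robot, and variables do not carry over. Pictures are saved under pics/ and viewed, about 8 in all and at most 12, crops included, and the job is handed in when it is done.

Besides the shell and the picture viewer there is one more tool, called as a command line: name --argument value ..., lists and objects as JSON in quotes. jog_arm: Moves the arm, as the interface text tells. Its arguments: {"type":"object","properties":{"series":{"type":"array","items":{"type":"array"}}},"required":["series"]}

```bash
mkdir -p pics; cat > h.py <<'E'
from station import *
import numpy as np, cv2
def ray(info,uv,z):
    R=cv2.Rodrigues(np.array(info["rvec"],float))[0]; t=np.array(info["tvec"],float).ravel()
    c=-R.T@t; d=R.T@np.array([(uv[0]-info["cx"])/info["fx"],(uv[1]-info["cy"])/info["fy"],1])
    return c+d*(z-c[2])/d[2]
def proj(info,p):
    return cv2.projectPoints(np.array([p],float),np.array(info["rvec"],float),np.array(info["tvec"],float),np.array([[info["fx"],0,info["cx"]],[0,info["fy"],info["cy"]],[0,0,1]],float),None)[0].ravel()
E
python3 - <<'E'
from h import *
for n in ("scene","top"):
    im=capture(n); cv2.imwrite(f"pics/{n}0.png",im[:,:,::-1]); i=camera_info(n)
    R=cv2.Rodrigues(np.array(i["rvec"],float))[0]; print(n,i["fx"],-R.T@np.array(i["tvec"]).ravel(),R.round(2).tolist())
s=sense(); print(s)
E
```

```text
scene 413.0519052010688 [ 0.78143304 -0.39194662  0.8831068 ] [[0.91, 0.41, -0.02], [0.35, -0.79, -0.5], [-0.22, 0.45, -0.87]]
top 407.25612931859416 [0.49134776 0.00205433 0.82602003] [[-0.01, -1.0, -0.01], [-0.99, 0.01, -0.12], [0.12, 0.0, -0.99]]
{'time_s': 0.1, 'joints': array([-5.69169799e+01,  2.20862479e+01,  3.88402952e-01, -2.37315588e-02,
       -6.84123938e+01, -1.48162294e+01]), 'joint_velocities': array([-0.07195385, -0.07663849,  0.05769034,  0.02332042, -0.02492943,
       -0.03969094]), 'effort': array([-1.45680926e-03, -3.91689456e+01,  1.87934786e+01,  4.23197195e+00,
        1.34808096e-02, -7.13213331e-05]), 'tcp_pos': array([ 0.19573928, -0.59299425,  0.22157967]), 'ee_rot': array([[-3.13296325e-01, -7.27520602e-04, -9.49655139e-01],
       [ 9.49653398e-01,  1.82231254e-03, -3.13297147e-01],
       [ 1.95849859e-03, -9.99998075e-01,  1.19968591e-04]]), 'wrist_force': array([-0.36548348, -0.60928355,  0.02978097]), 'moment': array([-0.01130979, -0.0072799 , -0.05696294]), 'gripper_width': 0.9977396483329899}
```

View pics/top0.png

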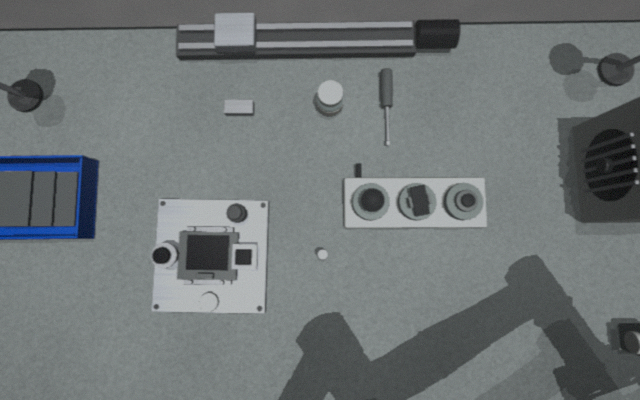

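View pics/scene0.png

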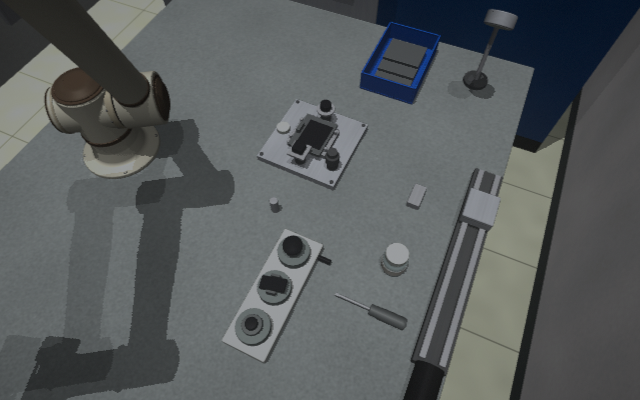

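Top view: fixture around (210,255) with the round plunger at (163,255) and the square one at (243,257); console row: stop (370,200), rocker (419,201), start (465,200). The pin is at (322,254), the lens at (237,212), the cap at (209,300). The scene view agrees.

```bash
python3 - <<'E'
from h import *
im=cv2.imread("pics/top0.png"); g=cv2.cvtColor(im,cv2.COLOR_BGR2GRAY); I=camera_info("top")
for nm,(u,v),r,z in [("square",(243,257),9,.082),("round",(163,255),9,.082),("stop",(370,200),14,.08),("rocker",(419,201),16,.061),("start",(466,200),8,.069),("lens",(237,212),11,.06)]:
    m=np.zeros_like(g); m[v-r:v+r+1,u-r:u+r+1]=(g[v-r:v+r+1,u-r:u+r+1]<52)*255
    c=max(cv2.findContours(m,0,2)[0],key=cv2.contourArea); x,y,w,h=cv2.boundingRect(c)
    M=cv2.moments(c);uv=(M["m10"]/M["m00"],M["m01"]/M["m00"])
    print(nm,np.round(uv,1),(x,y,w,h),ray(I,uv,z).round(4),np.round(cv2.minAreaRect(c)[2],1))
for nm,uv,z in [("fixTL",(159,199),.02),("fixTR",(269,201),.02),("fixBR",(266,313),.02),("fixBL",(153,312),.02),("conTL",(344,178),.025),("conBR",(488,227),.025)]: print(nm,ray(I,uv,z).round(3))
a=cv2.resize(im[170:235,340:495],None,fx=5,fy=5,interpolation=2)[:300,:775]
s=cv2.imread("pics/scene0.png"); b=cv2.resize(s[225:345,225:335],(275,300),interpolation=2); c=cv2.resize(s[90:185,255:370],(363,300),interpolation=2)
o=np.zeros((600,775,3),np.uint8); o[:300]=a[:300]; o[300:,:275]=b; o[300:,280:643]=c
cv2.imwrite("pics/z.png",o)
E
```

```text
square [239.5 256.6] (236, 250, 10, 14) [0.4623 0.149  0.082 ] 5.2
round [161.3 255.1] (154, 248, 16, 15) [0.4665 0.2906 0.082 ] 90.0
stop [368.3 200.2] (362, 189, 19, 22) [ 0.5622 -0.0863  0.08  ] 85.6Traceback (most recent call last):
  File "<stdin>", line 6, in <module>
ZeroDivisionError: float division by zero
```

```bash
python3 - <<'E'
from h import *
im=cv2.imread("pics/top0.png"); g=cv2.cvtColor(im,cv2.COLOR_BGR2GRAY); I=camera_info("top")
for nm,(u,v),r,z in [("square",(243,257),9,.082),("round",(163,255),9,.082),("stop",(370,200),14,.08),("rocker",(419,201),16,.061),("start",(466,200),8,.069),("lens",(237,212),11,.06)]:
    p=g[v-r:v+r+1,u-r:u+r+1]; t,q=cv2.threshold(p.copy(),0,255,cv2.THRESH_BINARY_INV|cv2.THRESH_OTSU)
    c=max(cv2.findContours(q,0,2)[0],key=cv2.contourArea)+[u-r,v-r]; 
    M=cv2.moments(c);uv=(M["m10"]/M["m00"],M["m01"]/M["m00"])
    print(nm,t,np.round(uv,1),cv2.boundingRect(c),ray(I,uv,z).round(4),np.round(cv2.minAreaRect(c)[2],1))
for nm,uv,z in [("fixTL",(159,199),.02),("fixTR",(269,201),.02),("fixBR",(266,313),.02),("fixBL",(153,312),.02),("conTL",(344,178),.025),("conBR",(488,227),.025)]: print(nm,ray(I,uv,z).round(3))
a=cv2.resize(im[170:235,340:495],None,fx=5,fy=5,interpolation=2)[:300,:775]
s=cv2.imread("pics/scene0.png"); b=cv2.resize(s[225:345,225:335],(275,300),interpolation=2); c=cv2.resize(s[90:185,255:370],(363,300),interpolation=2)
o=np.zeros((600,775,3),np.uint8); o[:300]=a[:300]; o[300:,:275]=b; o[300:,280:643]=c
cv2.imwrite("pics/z.png",o)
E
```

```text
square 105.0 [242.9 256.4] (235, 249, 17, 16) [0.4625 0.1429 0.082 ] 90.0
round 97.0 [161.6 255.1] (154, 247, 17, 17) [0.4664 0.2901 0.082 ] 90.0
stop 94.0 [371.  199.7] (358, 188, 26, 24) [ 0.563  -0.0913  0.08  ] 90.0
rocker 101.0 [418.3 200.1] (406, 185, 24, 32) [ 0.5631 -0.1828  0.061 ] 78.7
start 85.0 [467.5 199.8] (461, 193, 14, 14) [ 0.5619 -0.2723  0.069 ] 90.0
lens 125.0 [236.6 212.8] (227, 203, 21, 20) [0.5431 0.1599 0.06  ] 90.0
fixTL [0.575 0.323 0.02 ]
fixTR [0.569 0.104 0.02 ]
fixBR [0.352 0.109 0.02 ]
fixBL [0.356 0.327 0.02 ]
conTL [ 0.612 -0.046  0.025]
conBR [ 0.512 -0.325  0.025]
```

View pics/z.png

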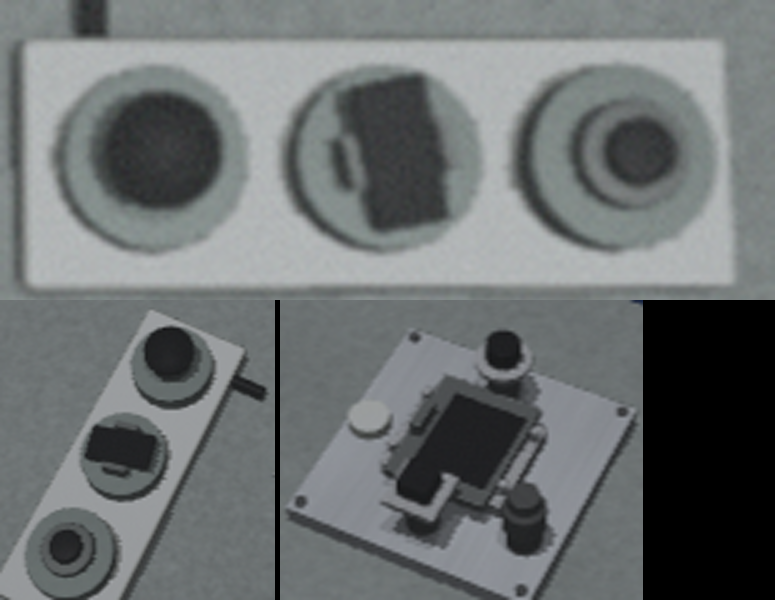

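Checks: the two heads measure 147 mm apart (150 given), their midpoint matches the plate centre, and the pedestals are 90 mm apart. The rocker's long axis is about 10° off world x, but it isn't clear yet which half is raised; a wrist view will settle that. Moving above the square plunger with the fingers shut.

jog_arm --series '[[[0,0,0],[0,8,0],0],[[0.052,0.006,-0.0302],[0,0,0],0],[[0.052,0.006,-0.0302],[0,0,0],0],[[0.052,0.006,-0.0302],[0,0,0],0],[[0.052,0.006,-0.0302],[0,0,0],0],[[0.052,0.006,-0.0302],[0,0,0],0],[[0.052,0.006,-0.0302],[0,0,0],0],[[0.052,0.006,-0.0302],[0,0,0],0],[[0.052,0.006,-0.0302],[0,0,0],0],[[0.052,0.006,-0.0302],[0,0,0],0]]'

```text
time_s: 1.35
tcp_pos: [0.3801, -0.0826, 0.1685]
ee_rot: [[-0.179, 0.001, -0.984], [0.984, 0.0, -0.179], [0.0, -1.0, -0.001]]
wrist_force: [1.1, 1.2, -0.3]
gripper_width: 0.016
```

jog_arm --series '[[[0.052,0.006,-0.0302],[0,0,0],0],[[0.052,0.006,-0.0302],[0,0,0],0],[[0.052,0.006,-0.0302],[0,0,0],0],[[0.052,0.006,-0.0302],[0,0,0],0],[[0,0,0],[0,0,0],0],[[0,0,0],[0,0,0],0]]'

```text
time_s: 2.1
tcp_pos: [0.461, 0.1414, 0.1439]
ee_rot: [[-0.179, -0.002, -0.984], [0.984, -0.001, -0.179], [-0.001, -1.0, 0.002]]
wrist_force: [-0.2, -0.1, -0.1]
gripper_width: 0.004
```

```bash
python3 - <<'E'
from h import *
s=sense();i=camera_info("wrist");im=capture("wrist");cv2.imwrite("pics/w1.png",im[:,:,::-1])
print(s["tcp_pos"].round(4),s["wrist_force"].round(1),s["gripper_width"])
R=cv2.Rodrigues(np.array(i["rvec"],float))[0];print(-R.T@np.array(i["tvec"]).ravel(),R[2].round(2))
print("square",proj(i,[.4625,.1429,.082]),"round",proj(i,[.4664,.2901,.082]),"tip",proj(i,s["tcp_pos"]))
E
```

```text
[0.461  0.1414 0.1439] [-0.2 -0.1 -0.1] 0.004197281442160121
[0.38411164 0.1279603  0.30639574] [ 0.28  0.05 -0.96]
square [322.19545996 218.44272507] round [508.94243552 255.41936825] tip [320.35506978 252.83042072]
```

View pics/w1.png

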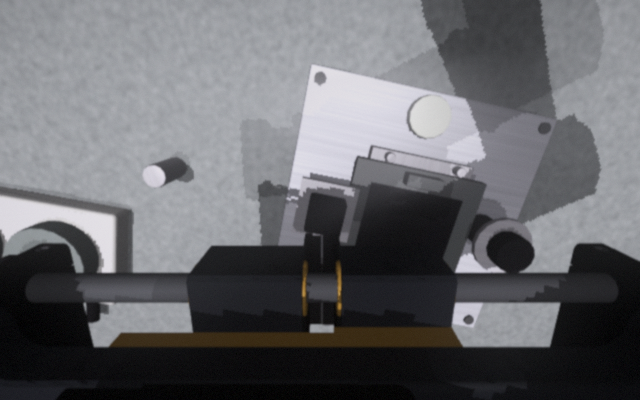

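The wrist view shows the square head at about (324,214) and the round head at (510,251), within 4 px of my projections (322,218) and (509,255). The raised shaft and finger are clear of the lens and cap. Descending on the square head.

jog_arm --series '[[[0.001,0.03,-0.002],[0,0,0],0],[[0,0.022,0],[0,0,0],0],[[0,0.005,0],[0,0,0],0],[[0,0.004,0],[0,0,0],0],[[0,0.004,0],[0,0,0],0],[[0,0.004,0],[0,0,0],0],[[0,0.003,0],[0,0,0],0],[[0,0.001,0],[0,0,0],0],[[0,0,0],[0,0,0],0]]'

```text
time_s: 3.28
tcp_pos: [0.4638, 0.1432, 0.0716]
ee_rot: [[-0.178, 0.001, -0.984], [0.984, 0.0, -0.178], [0.0, -1.0, -0.001]]
wrist_force: [-0.7, -0.9, 2.2]
gripper_width: 0.004
```

jog_arm --series '[[[0,0.001,0],[0,0,0],0],[[0,0.001,0],[0,0,0],0],[[0,0,0],[0,0,0],0]]'

```text
time_s: 3.65
tcp_pos: [0.4639, 0.1432, 0.0713]
ee_rot: [[-0.179, 0.001, -0.984], [0.984, 0.0, -0.179], [-0.0, -1.0, -0.001]]
wrist_force: [-3.5, -2.5, 14.2]
gripper_width: 0.005
```

jog_arm --series '[[[0,0.001,0],[0,0,0],0],[[0,-0.035,0],[0,0,0],0],[[0.0484,0,-0.0097],[0,0,0],0],[[0.0484,0,-0.0097],[0,0,0],0],[[0.0484,0,-0.0097],[0,0,0],0],[[0,0,0],[0,0,0],0],[[0,0.012,0],[0,0,0],0],[[0,0,0],[0,0,0],0]]'

```text
time_s: 4.65
tcp_pos: [0.4651, 0.2891, 0.0898]
ee_rot: [[-0.177, -0.003, -0.984], [0.984, -0.003, -0.177], [-0.002, -1.0, 0.004]]
wrist_force: [-0.1, 0.6, 0.4]
gripper_width: 0.006
```

jog_arm --series '[[[0.001,0.004,-0.001],[0,0,0],0],[[0,0.004,0],[0,0,0],0],[[0,0.004,0],[0,0,0],0],[[0,0.004,0],[0,0,0],0],[[0,0.003,0],[0,0,0],0],[[0,0.001,0],[0,0,0],0],[[0,0.001,0],[0,0,0],0],[[0,0.001,0],[0,0,0],0],[[0,0,0],[0,0,0],0]]'

```text
time_s: 5.78
tcp_pos: [0.4673, 0.2921, 0.0713]
ee_rot: [[-0.179, 0.001, -0.984], [0.984, -0.0, -0.179], [-0.0, -1.0, -0.001]]
wrist_force: [-1.9, -4.1, 12.6]
gripper_width: 0.007
```

jog_arm --series '[[[0,0.001,0],[0,0,0],0],[[0,-0.062,0],[0,0,0],0],[[-0.0581,0,-0.0111],[0,0,0],0],[[-0.0581,0,-0.0111],[0,0,0],0],[[-0.0581,0,-0.0111],[0,0,0],0],[[-0.0581,0,-0.0111],[0,0,0],0],[[-0.0581,0,-0.0111],[0,0,0],0],[[-0.0581,0,-0.0111],[0,0,0],0],[[-0.0581,0,-0.0111],[0,0,0],0],[[-0.0581,0,-0.0111],[0,0,0],0]]'

```text
time_s: 7.02
tcp_pos: [0.638, -0.1505, 0.1299]
ee_rot: [[-0.178, 0.0, -0.984], [0.984, 0.001, -0.178], [0.001, -1.0, -0.0]]
wrist_force: [0.8, 0.8, 0.4]
gripper_width: 0.005
```

jog_arm --series '[[[-0.0581,0,-0.0111],[0,0,0],0],[[-0.0581,0,-0.0111],[0,0,0],0],[[0,0,0],[0,0,0],0],[[0,0,0],[0,0,0],0]]'

```text
time_s: 7.52
tcp_pos: [0.6795, -0.2592, 0.1293]
ee_rot: [[-0.178, -0.001, -0.984], [0.984, 0.001, -0.178], [0.001, -1.0, 0.001]]
wrist_force: [-0.7, 0.2, -0.3]
gripper_width: 0.004
```

```bash
python3 - <<'E'
from h import *
s=sense();i=camera_info("wrist");im=capture("wrist");cv2.imwrite("pics/w2.png",im[:,:,::-1])
print(s["tcp_pos"].round(4),s["wrist_force"].round(1))
p=np.array([.563,-.183,.061]); a=np.array([.985,.17,0]); b=np.array([-.17,.985,0]); z=np.array([0,0,1])
for sg in (1,-1):
    d=np.cos(.21)*a+sg*np.sin(.21)*z; n=np.cross(d,b); n*=np.sign(n[2])
    print("raised",'+x' if sg>0 else '-x',[proj(i,p+.004*n+e*.028*d+f*.014*b).round(0).tolist() for e,f in ((1,1),(1,-1),(-1,-1),(-1,1))])
print("start",proj(i,[.562,-.2723,.069]),"stop",proj(i,[.563,-.0913,.083]))
E
```

```text
[ 0.6795 -0.2592  0.1293] [-0.7  0.2 -0.3]
raised +x [[484.0, 113.0], [442.0, 112.0], [446.0, 25.0], [488.0, 26.0]]
raised -x [[476.0, 115.0], [436.0, 114.0], [452.0, 24.0], [497.0, 24.0]]
start [333.03215952  41.39662042] stop [618.84206825  95.81804244]
```

View pics/w2.png

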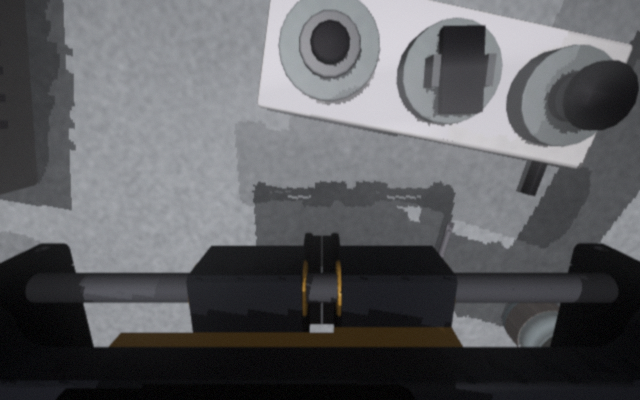

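The rocker paddle spans (441,27)-(484,26) at its far end and (438,113)-(486,112) at its near (+x) end. It is wider at the +x end and upright, which fits "+x raised" (centre skew 4 px predicted, about 0 seen) and not "−x raised" (18 px). The start button at (330,43) agrees with its projection (333,41).

jog_arm --series '[[[0.0473,0,0.0396],[0,0,0],0],[[0.0473,0,0.0396],[0,0,0],0],[[0,0,0],[0,0,0],0],[[0,0.03,0],[0,0,0],0],[[0,0.014,0],[0,0,0],0],[[0,0,0],[0,0,0],0]]'

```text
time_s: 8.32
tcp_pos: [0.5849, -0.1803, 0.0856]
ee_rot: [[-0.179, -0.002, -0.984], [0.984, 0.0, -0.179], [0.0, -1.0, 0.002]]
wrist_force: [0.8, -0.3, 0.3]
gripper_width: 0.003
```

jog_arm --series '[[[0,0.01,0],[0,0,0],0],[[0,0.003,0],[0,0,0],0],[[0,0.003,0],[0,0,0],0],[[0,0.003,0],[0,0,0],0],[[0,0.002,0],[0,0,0],0],[[0,0.002,0],[0,0,0],0],[[0,0.001,0],[0,0,0],0],[[0,0.001,0],[0,0,0],0],[[0,0,0],[0,0,0],0]]'

```text
time_s: 9.45
tcp_pos: [0.5869, -0.1807, 0.0626]
ee_rot: [[-0.179, 0.004, -0.984], [0.984, -0.001, -0.179], [-0.001, -1.0, -0.004]]
wrist_force: [2.5, 1.3, 4.1]
gripper_width: 0.002
```

jog_arm --series '[[[0,0.001,0],[0,0,0],0],[[0,0.001,0],[0,0,0],0],[[0,0,0],[0,0,0],0]]'

```text
time_s: 9.82
tcp_pos: [0.587, -0.1807, 0.0619]
ee_rot: [[-0.179, 0.004, -0.984], [0.984, -0.001, -0.179], [-0.002, -1.0, -0.004]]
wrist_force: [0.6, 2.2, 11.3]
gripper_width: 0.008
```

jog_arm --series '[[[0,0.001,0],[0,0,0],0],[[0,0,0],[0,0,0],0],[[0,-0.06,0],[0,0,0],0],[[-0.0473,-0.005,-0.0396],[0,0,0],0],[[-0.0473,0,-0.0396],[0,0,0],0],[[0,0,0],[0,0,0],0],[[0,0,0],[0,0,0],0]]'

```text
time_s: 10.7
tcp_pos: [0.6779, -0.2596, 0.1212]
ee_rot: [[-0.177, -0.005, -0.984], [0.984, 0.001, -0.177], [0.002, -1.0, 0.005]]
wrist_force: [-0.4, -0.3, 0.6]
gripper_width: 0.003
```

```bash
python3 - <<'E'
from h import *
s=sense();i=camera_info("wrist");im=capture("wrist");cv2.imwrite("pics/w3.png",im[:,:,::-1])
t=capture("top");S=capture("scene");cv2.imwrite("pics/top1.png",t[:,:,::-1]);cv2.imwrite("pics/scene1.png",S[:,:,::-1])
print(s["tcp_pos"].round(4),s["wrist_force"].round(1))
p=np.array([.563,-.184,.061]); a=np.array([.985,.17,0]); b=np.array([-.17,.985,0]); z=np.array([0,0,1])
for sg in (1,-1):
    d=np.cos(.22)*a+sg*np.sin(.22)*z; n=np.cross(d,b); n*=np.sign(n[2])
    print(sg,[proj(i,p+.004*n+e*.028*d+f*.014*b).round(0).tolist() for e,f in ((1,1),(1,-1),(-1,-1),(-1,1))])
o=np.zeros((580,640,3),np.uint8)
o[:180]=im[:180]; o[180:,:340]=cv2.resize(t[190:320,140:280],(340,400)); o[180:,340:640]=cv2.resize(S[90:190,255:370],(300,400))[:,:300]
cv2.imwrite("pics/c1.png",o[:,:,::-1])
E
```

```text
[ 0.6779 -0.2596  0.1212] [-0.4 -0.3  0.6]
1 [[488.0, 115.0], [445.0, 115.0], [448.0, 25.0], [492.0, 26.0]]
-1 [[479.0, 117.0], [438.0, 117.0], [455.0, 24.0], [502.0, 24.0]]
```

View pics/c1.png

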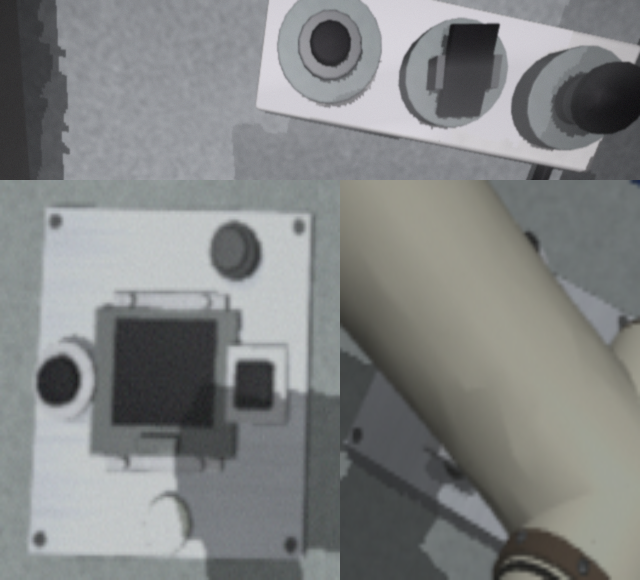

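The wrist view shows the rocker skewed the other way, at (450,24)-(498,24) and (438,117)-(480,117). That matches "+x fully down". The carrier, cap and lens look undisturbed. Now the start button.

jog_arm --series '[[[0.0037,0,0.0583],[0,0,0],0],[[0.0036,0,0.0582],[0,0,0],0],[[0,0,0],[0,0,0],0],[[0,0.03,0],[0,0,0],0],[[0,0.011,0],[0,0,0],0],[[0,0,0],[0,0,0],0]]'

```text
time_s: 11.6
tcp_pos: [0.5639, -0.2728, 0.0821]
ee_rot: [[-0.179, -0.001, -0.984], [0.984, 0.0, -0.179], [0.0, -1.0, 0.001]]
wrist_force: [-0.8, 0.6, -0.7]
gripper_width: 0.006
```

jog_arm --series '[[[0,0.008,0.0015],[0,0,0],0],[[0,0.004,0],[0,0,0],0],[[0,0.003,0],[0,0,0],0],[[0,0.002,0],[0,0,0],0],[[0,0.002,0],[0,0,0],0],[[0,0.001,0],[0,0,0],0],[[0,0,0],[0,0,0],0]]'

```text
time_s: 12.48
tcp_pos: [0.5626, -0.2735, 0.0635]
ee_rot: [[-0.179, 0.0, -0.984], [0.984, -0.0, -0.179], [-0.0, -1.0, -0.0]]
wrist_force: [-0.6, 1.8, 7.1]
gripper_width: 0.005
```

jog_arm --series '[[[0,0.001,0],[0,0,0],0],[[0,0,0],[0,0,0],0]]'

```text
time_s: 12.72
tcp_pos: [0.5626, -0.2736, 0.0634]
ee_rot: [[-0.179, 0.001, -0.984], [0.984, -0.001, -0.179], [-0.001, -1.0, -0.0]]
wrist_force: [-1.9, 3.3, 10.7]
gripper_width: 0.005
```

jog_arm --series '[[[0,0.001,0],[0,0,0],0],[[0,0,0],[0,0,0],0],[[0,-0.03,0],[0,0,0],0],[[0,-0.03,0],[0,0,0],0],[[-0.0037,-0.02,-0.0575],[0,0,0],0],[[-0.0037,0,-0.0583],[0,0,0],0],[[0,0,0],[0,0,0],0],[[0,0,0],[0,0,0],0]]'

```text
time_s: 13.72
tcp_pos: [0.6771, -0.2601, 0.1391]
ee_rot: [[-0.178, -0.002, -0.984], [0.984, 0.001, -0.178], [0.001, -1.0, 0.002]]
wrist_force: [-0.7, 0.4, -0.6]
gripper_width: 0.007
```

```bash
python3 - <<'E'
from h import *
s=sense();im=capture("wrist");t=capture("top")
print(s["time_s"],s["tcp_pos"].round(4),s["wrist_force"].round(1))
o=np.zeros((580,640,3),np.uint8); o[:180]=im[:180]; o[180:]=cv2.resize(t[70:330,140:480],(640,400))
cv2.imwrite("pics/c2.png",o[:,:,::-1])
E
```

```text
13.725 [ 0.6771 -0.2601  0.1391] [-0.7  0.4 -0.6]
```

View pics/c2.png

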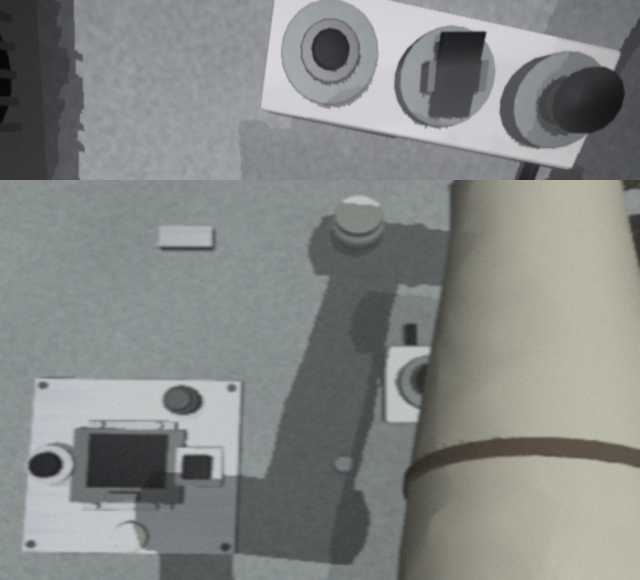

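The start button is back out at (330,48) and the rocker is still over at (458,75). The pin, jar, lens, cap, carrier and block are all in place, and nothing is touching the robot.

```bash
python3 -c "
from station import *
print(finish_job())"
```

```text
the job is handed in; nothing more can be done
None
```

I pressed everything in the order asked, using the shut fingertips only, and handed the job in at about 13.7 s of the 51 s allowed. `finish_job()` gave no verdict.

| Step | Fingertip height at the end | Force seen | Expected height |
|---|---|---|---|
| Square plunger | 71.3 mm | 14 N | 71 mm fully down |
| Round plunger | 71.3 mm | 13 N | 71 mm fully down |
| Rocker, raised (+x) half | 61.9 mm | 11 N | about 61.8 mm when tipped over |
| Start button | 63.4 mm | 11 N | 63 mm fully in |

On each of the four I pushed 1 mm further after these readings to be sure.

- **Rocker and start button:** a wrist picture after the rocker press matched the fully tipped position. The last wrist picture shows it still over and the start button standing up in its collar. I judged the button's return by eye only.
- **Stop button and loose things:** the arm never came near the stop button except to pass about 5 cm above it. In the last pictures the carrier, lens, cap, pin, jar and block looked in place by eye. The screwdriver was hidden behind the arm in that view, so I could not check it. The arm passed well above it.
- **Small disagreements:** positions from the different cameras differed by 2–4 pixels, about 2–3 mm. The two plunger heads measured 147 mm apart against 150 mm given. Neither mattered for pressing. No check failed.

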